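Move the lift-off grille door to the bare suction box

ROBOT

A 6-joint arm with a two-finger parallel gripper is mounted at the origin on the work surface. World frame = base frame: x ahead of the robot, y to its left, z up, the work surface at z = 0. Lengths are in m, angles in rad, forces in N, time in s.
With the tool pointing down it reaches from about 0.35 to 0.8 m from the base axis. Payload 7.3 kg.
Tool frame: the origin (TCP) lies midway between the tips of the shut fingers; the grasp point (between the pads) lies 19 mm behind it; z points along the fingers, y is the line along which they close (so a half turn about z gives the same grasp; the last joint's range is limited). The gripper opens to 85 mm and grips with 20 to 120 N. Pads are 22 mm wide; open, the fingers measure 114 mm over their backs; the gripper's body (76 mm by 85 mm) begins 54 mm behind the grasp point. The pads swing forward as they close: fully open they stand 13 mm farther back than shut.
Start: joints at [-1.313, 0.342, 1.524, -0, 1.275, -0.146], TCP at [0.206, -0.483, 0.231] pointing down, gripper open.
Joint ranges: [-2.53, 2.53], [-0.77, 2.02], [0.04, 2.7], [-1, 4.14], [0.28, 2.66], [-3.11, 3.11]. Speed limits (rad/s): [2.57, 2.57, 3.14, 3.14, 3.14, 3.14].

INTERFACE

Orientations are given as [roll, pitch, yaw] about the fixed x, y, z axes, in that order (R = Rz(yaw) Ry(pitch) Rx(roll)).
In Python, from bench import env, cams gives the robot as it stands. The module is installed in compiled form; this text tells all that it offers.
- The arm moves only by the tool arm_command, never from a script. Its argument "targets" is text: rows parted by semicolons, each of 6 numbers parted by spaces: the shift along the tool's x, y, z in units of 40 mm (1.0 is 40 mm), then the turn, a rotation vector about the tool's x, y, z in units of 5 degrees (1.0 is 5 degrees). In form: tx ty tz wx wy wz; .... A call has 1 to 5 rows; each row shifts and turns the commanded pose from where the row before left it, along the tool's axes as they then stand; what a row does not reach is not made up. A row lasts 1/8 s, in which the tool goes at most 62.5 mm and 10.7 degrees, less where a joint would pass 70% of its speed; a pose out of reach is approached as far as the arm can. A call with a number of a shift or a turn outside -1 to 1 is refused whole. A call with a gripper value outside its range is refused whole. "jaw" is the opening, from 0 (shut) to 1 (fully open), set as the call begins (left out, the last holds). The fingers move at their own pace and stop on an object; the grip force is fixed at half the most. Time passes only in rows, so rows that do not move let the fingers close. It gives the time, the measured TCP pose, the force, the opening and the grip force at its end, in the units of the state.
- env.observe(): the state, without advancing time (a new reading comes with each control period).
- cams.read_camera(name): name is "scene" or "top" or "wrist"; returns a dict with "img" (384x512x3 uint8, red, green, blue), "range_z" (384x512 float32, m along the optical axis (not along the pixel's ray), 0 where there is no reading), "vertical_fov" (degrees; the focal length in pixels is half the picture's height over the tangent of half this angle, whatever the lens; pixels are square), "cx", "cy" (the principal point, pixels), "world_from_camera" (4x4, takes a point from camera to world coordinates); the wrist camera has in their place "tool_from_camera" (4x4, takes a point from camera to tool coordinates, whose origin is the TCP and whose axes are the flange's). Camera axes: x right, y down, z forward; pixel columns grow to the right and rows downward; lengths in m; the calibration is good to about 2 mm. A picture is of the moment at which its call begins: read the wrist's pose just before it.
- env.hand_in(): hands the job in; it is judged then, once.
The state is a dict: "time": time; "joints": joint angles; "joint_velocities": joint speeds; "tau": joint torques, N m; "eef_pos": TCP position; "eef_rot": TCP orientation; "ft_force": force on the tool from outside, world axes, zero at the start; "ft_torque": the same for the moment, N m; "gripper_width": opening from 0.0 (shut) to 1.0 (fully open); "gripper_force": force on a finger pad.
Only numpy, scipy, OpenCV 4.12 (cv2) and the standard library are available. Lean on these libraries where they do the work, as an engineer would, in place of code of your own. Each camera call takes 0.05 s, during which the arm holds its last target. There are 200 camera calls.

TASK

The suction box that wears the grille door is going out for cleaning: draw the door's sprung hinge pin by squeezing its thumb piece against the fixed tab, lift the door up out of its cradle, and drop it into the cradle of the other suction box, whose fan is bare, the same way round. Feel for the cradle rather than forcing the door: it must end hanging fully down in both saddles with the pin sprung home in its hole, and nothing else on the bench is to be disturbed.

Things in the scene. Friction and masses are not known exactly. Their poses are not given: they have to be found in the camera images.
- door: grille door of bare aluminium, 0.25 kg with its pin. Origin: middle of its hinge barrel's axis. Barrel 14 mm round, 170 mm long along y (ends at y = +-85 mm), the pin at the +y end. z is up, x points away from the box it hangs on. A gripper from above, closing along y at y = 0, squeezes thumb piece and tab together; keep squeezing to carry the door with its pin drawn
- grille (a point): middle of the grille's lower edge, 105 mm below the barrel's axis. The grille hangs below the barrel: 110 mm wide in y, centred on y = 0, 5 mm thick in x. The door must never press on a suction box with more than 25 N, nor be lifted with the pin still in its hole
- tab (a point): middle of the outer (-y) face of the door's fixed tab, at y = -18 mm of the door, 30 mm above the barrel's axis. The tab is a plate standing on the barrel, 22 mm wide in x, 6 mm thick in y, reaching 44 mm above the axis; the thumb piece facing it is alike. Barrel's top: 7 mm above the axis
- thumb (a point): middle of the outer (+y) face of the pin's thumb piece, 30 mm above the barrel's axis, at y = +30 mm of the door with the pin out, +18 mm with the pin fully drawn: tab and thumb piece then measure 36 mm over their outer faces (48 mm with the pin out) and are centred on y = 0
- pin (a joint): sprung hinge pin, m: 0 = fully out (its 8 mm round tip stands 10 mm out of the barrel's +y end), 0.012 = fully drawn (tip 2 mm inside the barrel). Its spring pushes it out with 4 N at 0, rising to 10 N at 0.012. A pin that rests on a plate beside its hole stays part drawn
- box_a: fixed grey suction box, 100 (x) x 230 (y) x 140 mm, with the door on it at the start, pin in its hole. Origin: centre of its underside, on the bench (z = 0). The fan opening and the steel cradle are on its +x face, away from the robot. Its cradle's middle is at y = 0 of the box
- seat_a (a point): point of box_a where the middle of the barrel's axis lies when the door is seated: 74 mm out along the box's x, y = 0, 150 mm above the bench. Fingertips that swing forward as they close drag the door down into its saddles: ease up by feel as you squeeze
- saddle_a (a point): middle of the notch floor of box_a's +y saddle. The cradle has two open-topped saddles, 8 mm thick, 75 mm either side of its middle, that carry the barrel: notch floor 143 mm above the bench, 17 mm wide (1.5 mm play either way in x), flaring from 152 mm up to about 30 mm wide at 161 mm
- plate_a (a point): top inner edge of box_a's +y end plate. Outside the saddles stand two flat-topped end plates, 8 mm thick, top 167 mm above the bench, inner faces 86.5 mm either side of the cradle's middle (1.5 mm end play either way for the barrel). The -y plate is solid, the +y plate has a 12 mm square hole on the barrel's axis for the pin
- box_b: the other suction box, fixed, the same size and make, its fan bare: the door goes here, same way round (pin at +y). Origin and axes as box_a. Its cradle has the same shape and height as box_a's, but is clamped in slotted holes and sits up to 9 mm to either side (along y) of the box's middle; that shift is not measured and must be felt or seen
- seat_b (a point): point of box_b 74 mm out along its x, y = 0, 150 mm above the bench: the middle of the seated barrel's axis if the cradle were not shifted. A door lowered more than 1.5 mm off along y lands with one barrel end on top of an end plate, its axis 24 mm above its seat, and loads the hand at that end; slid along, it comes free
- cleaner: bystander: white plastic bottle with an orange cap, 76 mm across, 210 mm tall; origin at its foot
- lacquer: bystander: white plastic bottle with an orange cap, 72 mm across, 190 mm tall; origin at its foot
- dye: bystander: small amber dye bottle, 48 mm across, 100 mm tall; origin at its foot
- spray: bystander: slim white can, 44 mm across, 130 mm tall, between the two suction boxes; origin at its foot
- cup: bystander: white mixing cup, 72 mm across, 65 mm tall; origin at its foot
- block: bystander: dark sanding block, 50 x 40 x 35 mm, between the two suction boxes; origin under its centre
- brush: bystander: brush lying on the bench; origin on the bench under it
Mind the look-alikes: they are no part of the job. Of the things like the door, leave any that is green, orange or purple; of the rest the larger one is meant.

How it is judged:
On the way, in this order (a step that is already met when the one before it is completed fails the run):
1. the hinge pin is drawn clear of its hole while the door still hangs down in its first cradle (value of joint pin above 0.009 m and z of door in the frame of box_a between 0.145 and 0.155 m and x of door in the frame of box_a between 0.064 and 0.084 m and y of door in the frame of box_a between -0.006 and 0.006 m), for 0.1 s.
2. the door is lifted clear of that cradle (height (world z) of door above 0.19 m), for 0.1 s.
At the end, for the whole second after the job is handed in: the door hangs in the cradle of box_b: barrel axis within 5 mm in x and 4 mm in height of its seat and within 14 mm of the box's middle along y, upright within 0.2 rad, at rest, and the pin sprung out to within 2 mm of its full length (in its hole) (x of door in the frame of box_b between 0.069 and 0.079 m and y of door in the frame of box_b between -0.014 and 0.014 m and z of door in the frame of box_b between 0.146 and 0.154 m and value of joint pin below 0.002 m and angle between door's own z axis and vertical below 0.2 rad and linear speed of door below 0.03 m/s and angular speed of door below 0.5 rad/s); the robot touches nothing.
It fails at once if the door is forced against the first suction box (over 25 N) (contact force between door and box_a above 25 N).
It fails at once if the door is forced against the second suction box (over 25 N) (contact force between door and box_b above 25 N).
It fails at once if a bystander is disturbed (moved over 30 mm) (distance of any of cleaner, lacquer, dye, spray, cup, block, brush from where it was at the start of the episode above 0.03 m).
It also fails if it takes over 64 s, if anything falls off the work surface, if the arm or the gripper's body presses on something with over 40 N, if the wrist force passes 120 N, or if a joint passes its speed limit or range.

## Working session

There is one attempt and no reset: what is moved stays moved. The work goes in short steps, Python scripts to look and compute and a tool call to move; the robot and the scene stay as the last step left them, time stands still between calls to the robot, and variables do not carry over. Pictures are saved under pics/ and viewed, at most 10 in all, crops included, and the job is handed in when it is done.

Besides the shell and the picture viewer there is one more tool, called after "Emit:" as name(argument=value, ...) on one line, values as JSON. arm_command: Moves the arm, as the interface text tells. Shifts and turns lie within -1 to 1; 1 stands for 40 mm of shift or 5 degrees of turn. Its arguments: {"type":"object","properties":{"targets":{"type":"string"},"jaw":{"type":"number"}},"required":["targets"]}

```bash
mkdir -p pics
cat > h.py <<'E'
import numpy as np, cv2
from bench import env, cams
from scipy.spatial.transform import Rotation as R
def cam(name):
    s=env.observe(); d=cams.read_camera(name)
    h,w=d["img"].shape[:2]; f=h/2/np.tan(np.radians(d["vertical_fov"])/2)
    if name=="wrist":
        T=np.eye(4);T[:3,:3]=R.from_euler("xyz",s["eef_rot"]).as_matrix();T[:3,3]=s["eef_pos"]
        M=T@d["tool_from_camera"]
    else: M=d["world_from_camera"]
    v,u=np.mgrid[:h,:w]; z=d["range_z"]
    P=np.stack([(u-d["cx"])/f*z,(v-d["cy"])/f*z,z],-1)@M[:3,:3].T+M[:3,3]
    P[z==0]=np.nan
    return d["img"],P,M,f,d
def save(n,img,s=1):
    cv2.imwrite("pics/"+n,cv2.resize(img[:,:,::-1],None,fx=s,fy=s,interpolation=cv2.INTER_CUBIC))
E
python3 - <<'E'
from h import *
for n in ("scene","top"):
    i,P,M,f,d=cam(n); save(n+"0.png",i,1.5); np.savez(n+"0.npz",i=i,P=P,M=M,f=f); print(n,M.round(3).tolist(),f)
print(env.observe())
E
```

```text
scene [[-0.087, 0.851, -0.519, 1.066], [0.996, 0.081, -0.034, 0.021], [0.013, -0.52, -0.854, 1.043], [0.0, 0.0, 0.0, 1.0]] 385.99750069615743
top [[0.001, -0.995, 0.1, 0.391], [-1.0, -0.001, -0.004, -0.004], [0.004, -0.1, -0.995, 1.416], [0.0, 0.0, 0.0, 1.0]] 401.1530471010107
{'time': 0.1, 'joints': array([-1.31301533e+00,  3.42682596e-01,  1.52491426e+00,  1.31220513e-05,
        1.27539140e+00, -1.45995265e-01]), 'joint_velocities': array([-0.00080114, -0.00204953, -0.00239652,  0.00059159,  0.00156731,
        0.00056734]), 'tau': array([ 1.04911262e-03, -4.34450090e+01, -2.46490198e+01, -1.79718086e-04,
        4.64798053e-03, -2.58858726e-06]), 'eef_pos': array([ 0.20620533, -0.48242782,  0.23068264]), 'eef_rot': array([-3.14021372e+00, -2.15443712e-04,  4.03772281e-01]), 'ft_force': array([ 3.36737703e-03,  7.56788293e-01, -5.05094911e-04]), 'ft_torque': array([ 0.06238687, -0.00568343,  0.00735694]), 'gripper_force': 0.0, 'gripper_width': 0.9976368488417549}
```

View pics/scene0.png

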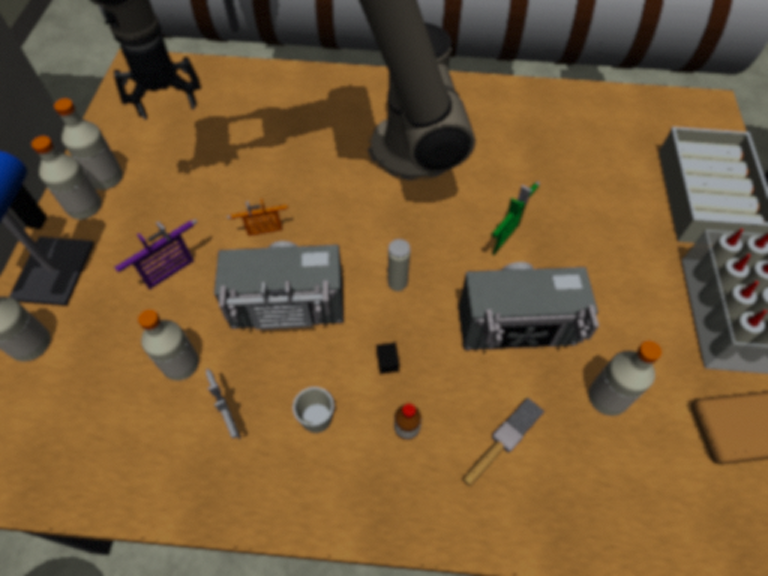

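View pics/top0.png

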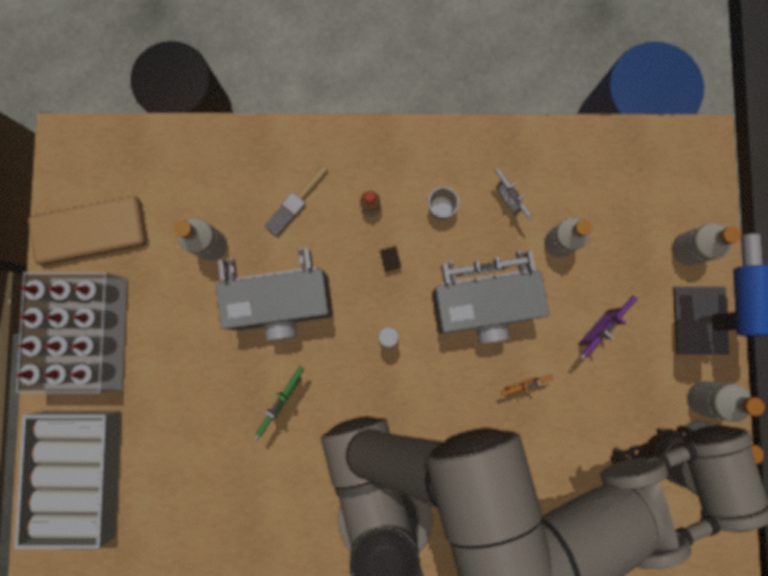

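The top view shows box_a at (490,300) and box_b at (272,298), px of the 1.5x picture. Door candidates are:
- purple at (605,328)
- orange at (525,386)
- green at (280,402)
- small bare one, loose, at (512,193)
- bare one on box_a at (490,268)

The bare door on box_a fits: it hangs on the box, isn't a barred colour, and is the larger of the two bare ones. I'll measure it and confirm in a crop.

Run:
```python
from h import *
for n in ("top","scene"):
    q=np.load(n+"0.npz"); i,P=q["i"],q["P"]
    for nm,ys in (("a",(-0.40,-0.02)),("b",(0.02,0.4))):
        x,y,z=P[...,0],P[...,1],P[...,2]
        m=(z>.125)&(z<.147)&(y>ys[0])&(y<ys[1])&(x>.3)&(x<.6)&(i.max(2).astype(int)-i.min(2)<40)
        m=cv2.morphologyEx(m.astype(np.uint8),cv2.MORPH_OPEN,np.ones((7,7)))
        k,l,st,c=cv2.connectedComponentsWithStats(m); j=1+np.argmax(st[1:,4]); mm=l==j
        r=cv2.minAreaRect(P[mm][:,:2].astype(np.float32)*1000); print(n,nm,r,"z",np.median(z[mm]))
        # cradle pts
        m2=(z>.15)&(z<.21)&(y>ys[0])&(y<ys[1])&(x>.45)&(x<.62)&(i.max(2).astype(int)-i.min(2)<60)
        print(" high pts",m2.sum(),P[m2].min(0).round(3) if m2.any() else'',P[m2].max(0).round(3) if m2.any() else '')
t=np.load("top0.npz")["i"];s=np.load("scene0.npz")["i"]
a=cv2.resize(t[155:235,135:375],None,fx=3,fy=3,interpolation=2);b=cv2.resize(s[150:245,135:405],None,fx=2.6667,fy=2.6667,interpolation=2)
save("crop.png",np.vstack([a,b[:, :720]]))
```

```text
top a ((484.281494140625, -228.72528076171875), (105.05523681640625, 229.57284545898438), 8.86489486694336) z 0.13953772495791394
 high pts 381 [ 0.517 -0.314  0.15 ] [ 0.586 -0.123  0.202]
top b ((488.906005859375, 241.09613037109375), (105.48670196533203, 229.9827880859375), 7.634422302246094) z 0.1393601196269778
 high pts 163 [0.524 0.155 0.15 ] [0.62  0.4   0.206]
scene a ((488.13720703125, -227.61585998535156), (109.9089126586914, 229.0150604248047), 9.375972747802734) z 0.1394876703986928
 high pts 586 [ 0.522 -0.312  0.15 ] [ 0.592 -0.12   0.196]
scene b ((495.8670959472656, 240.09063720703125), (109.09844207763672, 226.04739379882812), 6.179616928100586) z 0.139190999158956
 high pts 221 [0.527 0.157 0.15 ] [0.62  0.399 0.17 ]
```

View pics/crop.png

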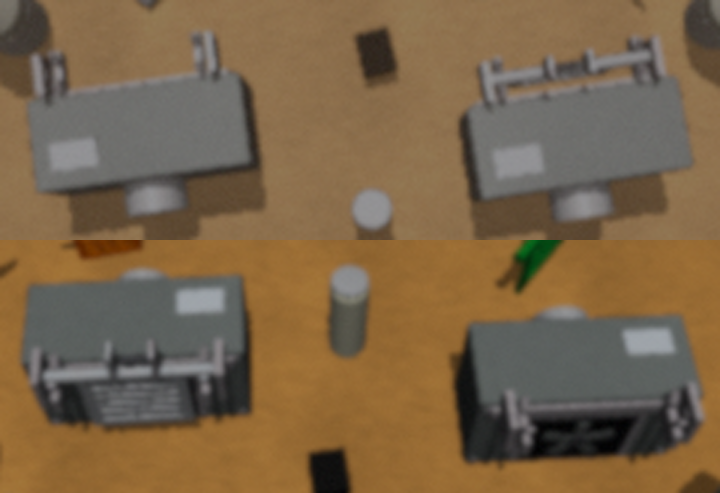

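The crop confirms it: the larger bare door hangs on the right-hand box (top crop about (575,68)). The left box's cradle is empty, and its posts show at (45,75) and (205,55). I'll move above the door now.

Emit:
arm_command(targets="0 0 -1 0 0 0.96; 0 0 -1 0 0 0.96; 0 0 0 0 0 0.96; 0.97 -0.52 0 0 0 0; 0.97 -0.52 0 0 0 0", jaw=1)

```text
time: 0.72
eef_pos: [0.2771, -0.4293, 0.3109]
eef_rot: [-3.141, 0.0, 0.151]
ft_force: [0.7, -0.4, 0.2]
gripper_width: 0.999
gripper_force: 0.0
```

Emit:
arm_command(targets="0.97 -0.52 0 0 0 0; 0.97 -0.52 0 0 0 0; 0.97 -0.52 0 0 0 0; 0.97 -0.52 0 0 0 0; 0.97 -0.52 0 0 0 0")

```text
time: 1.35
eef_pos: [0.4536, -0.2965, 0.3109]
eef_rot: [-3.141, 0.001, 0.152]
ft_force: [0.1, -1.5, 0.2]
gripper_width: 1.003
gripper_force: 0.0
```

Emit:
arm_command(targets="0.97 -0.52 0 0 0 0; 0.97 -0.52 0 0 0 0; 0 0 0 0 0 0;0 0 0 0 0 0")

```text
time: 1.85
eef_pos: [0.5226, -0.2448, 0.3108]
eef_rot: [-3.141, 0.001, 0.153]
ft_force: [-1.0, 0.4, 0.8]
gripper_width: 1.0
gripper_force: 0.0
```

Run:
```python
from h import *
i,P,M,f,d=cam("wrist"); save("w1.png",i,1.5); np.savez("w1.npz",i=i,P=P,M=M,f=f)
print(d["tool_from_camera"].round(3),env.observe()["ft_force"])
x,y,z=P[...,0],P[...,1],P[...,2]
m=(z>.15)&(z<.205)&(x>.5)&(x<.62)&(y<-.1)&(y>-.33)
print(m.sum(),P[m].min(0).round(4),P[m].max(0).round(4))
q=np.load("top0.npz");t,Pt=q["i"],q["P"];z=Pt[...,2]
for lo in (.1,.17):
  k,l,st,c=cv2.connectedComponentsWithStats(((z>lo)&(z<.23)).astype(np.uint8))
  for j in range(1,k):
    if st[j,4]>30: A=Pt[l==j]; print(lo,A.min(0).round(3),A.max(0).round(3),st[j,4])
```

```text
[[-0.001 -0.96  -0.281  0.072]
 [ 1.    -0.001  0.    -0.001]
 [-0.001 -0.281  0.96  -0.141]
 [ 0.     0.     0.     1.   ]] [-0.59787036 -0.13525671  0.09270933]
3370 [ 0.5212 -0.3128  0.15  ] [ 0.5906 -0.1202  0.1947]
0.1 [0.586 0.373 0.1  ] [0.661 0.445 0.215] 513
0.1 [ 0.596 -0.444  0.101] [ 0.664 -0.377  0.195] 414
0.1 [ 0.577 -0.754  0.1  ] [ 0.655 -0.677  0.196] 580
0.1 [0.402 0.12  0.1  ] [0.593 0.36  0.171] 2801
0.1 [ 0.395 -0.348  0.1  ] [ 0.591 -0.109  0.202] 2961
0.1 [0.289 0.606 0.1  ] [0.545 0.792 0.17 ] 2851
0.1 [ 0.36  -0.55   0.103] [ 0.497 -0.424  0.156] 290
0.1 [ 0.419 -0.701  0.163] [ 0.454 -0.678  0.229] 143
0.1 [ 0.386 -0.028  0.112] [0.427 0.011 0.135] 142
0.1 [0.188 0.175 0.101] [0.341 0.276 0.155] 266
0.1 [ 0.228 -0.775  0.101] [ 0.306 -0.699  0.207] 674
0.1 [ 0.16  -0.737  0.215] [ 0.195 -0.714  0.226] 69
0.1 [-0.004 -0.067  0.101] [ 0.072 -0.043  0.23 ] 63
0.17 [0.608 0.394 0.17 ] [0.641 0.43  0.215] 133
0.17 [ 0.616 -0.429  0.17 ] [ 0.647 -0.397  0.195] 100
0.17 [ 0.599 -0.737  0.171] [ 0.633 -0.701  0.196] 126
0.17 [ 0.54  -0.223  0.17 ] [ 0.56  -0.187  0.198] 48
0.17 [ 0.419 -0.701  0.17 ] [ 0.454 -0.678  0.229] 134
0.17 [ 0.249 -0.757  0.17 ] [ 0.285 -0.722  0.207] 168
0.17 [ 0.16  -0.737  0.215] [ 0.195 -0.714  0.226] 69
```

View pics/w1.png

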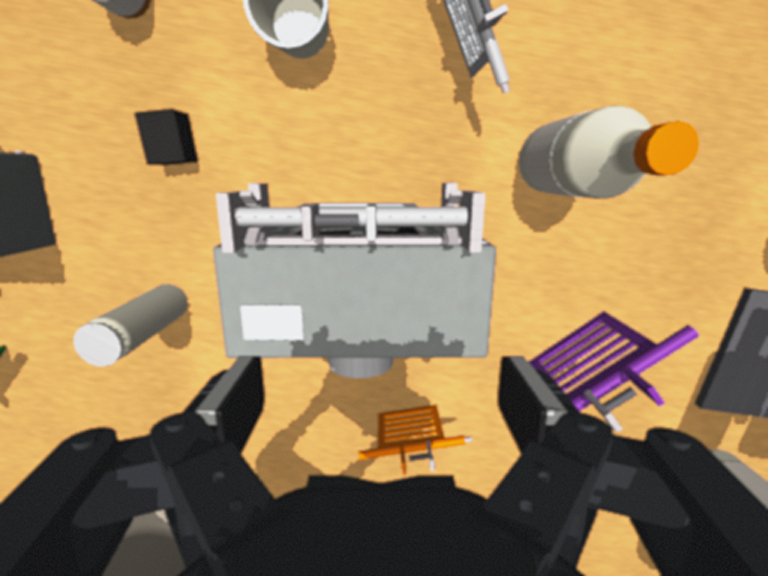

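The wrist view shows the barrel from (236,215) to (467,215), the thumb piece at (305,222), the tab at (371,222) and the end plates at (226,215) and (477,215). All of them are nearly aligned with the tool. Next I'll measure the door pose.

```bash
cat >> h.py <<'E'
def go(target_xyz,yaw):
    s=env.observe(); p=s["eef_pos"]; y=s["eef_rot"][2]
    d=np.array(target_xyz)-p; c,sn=np.cos(yaw),np.sin(yaw)
    print("pose",p.round(4),np.round(s["eef_rot"],4),"wz(5deg)",-np.degrees(yaw-y)/5,"units tx,ty,tz",((c*d[0]+sn*d[1])/.04).round(3),((sn*d[0]-c*d[1])/.04).round(3),(-d[2]/.04).round(3))
E
python3 - <<'E'
from h import *
q=np.load("w1.npz");P=q["P"];x,y,z=P[...,0],P[...,1],P[...,2]
m=(z>.148)&(z<.1585); m[:136]=0;m[152:]=0;m[:,:160]=0;m[:,310:]=0
A=P[m]; c=A.mean(0);u=np.linalg.svd(A[:,:2]-c[:2])[2][0] if len(A)<3000 else None
u*=np.sign(u[1]); yaw=np.arctan2(-u[0],u[1]); print(len(A),c,np.degrees(yaw), A[:,2].max())
X=np.array([np.cos(yaw),np.sin(yaw)])
def loc(B): return np.c_[(B[:,:2]-c[:2])@X,(B[:,:2]-c[:2])@u,B[:,2]]
for lo,hi in((.180,.205),(.16,.172)):
  m=(z>lo)&(z<hi)&(x>.5)&(x<.62)&(y<-.1)&(y>-.33)
  k,l,st,cc=cv2.connectedComponentsWithStats(m.astype(np.uint8))
  for j in range(1,k):
    if st[j,4]>8:
      L=loc(P[l==j]);print(lo,st[j],np.percentile(L,[3,50,97],axis=0).round(4).tolist())
L=loc(A);print(np.percentile(L,[.5,99.5],axis=0).round(4))
E
```

```text
1510 [ 0.56001625 -0.21983433  0.15398336] 8.58393321137994 0.15791951183033565
0.18 [200 137  10  23 186] [[-0.0109, 0.028, 0.1825], [-0.0003, 0.0302, 0.1922], [0.0097, 0.0343, 0.1938]]
0.18 [244 137   7  23 147] [[-0.0109, -0.0139, 0.1817], [-0.0011, -0.0111, 0.1926], [0.0097, -0.0081, 0.1939]]
0.16 [160 127   8   6  34] [[0.0138, 0.0751, 0.1602], [0.016, 0.079, 0.1613], [0.0181, 0.0828, 0.1626]]
0.16 [300 127   8   5  32] [[0.0142, -0.0744, 0.1604], [0.0164, -0.0709, 0.1616], [0.0184, -0.0671, 0.1627]]
0.16 [144 129  13  39 363] [[-0.0236, 0.0904, 0.161], [-0.0037, 0.0937, 0.1655], [0.0152, 0.0983, 0.1671]]
0.16 [312 128  11  40 340] [[-0.023, -0.0901, 0.1612], [-0.0032, -0.0857, 0.1657], [0.0156, -0.0822, 0.1669]]
0.16 [207 135   5   8  18] [[0.003, 0.0281, 0.1612], [0.0071, 0.0282, 0.1642], [0.0099, 0.032, 0.1713]]
0.16 [211 151   2   5   9] [[-0.0107, 0.028, 0.1604], [-0.0087, 0.0281, 0.1672], [-0.0067, 0.0282, 0.1691]]
0.16 [163 159   8   5  32] [[-0.0209, 0.0751, 0.16], [-0.0184, 0.0792, 0.1609], [-0.0163, 0.0829, 0.1624]]
0.16 [298 159   8   4  30] [[-0.0193, -0.0744, 0.1604], [-0.0178, -0.0706, 0.1614], [-0.016, -0.0669, 0.1633]]
[[-0.0077 -0.0791  0.149 ]
 [ 0.008   0.0865  0.1571]]
```

Run:
```python
from h import *
go([.5589,-.2160,.159],.1498)
```

```text
pose [ 0.5223 -0.2452  0.3111] [-3.1415e+00  8.0000e-04  1.5180e-01] wz(5deg) 0.02326752262495429 units tx,ty,tz 1.013 -0.586 3.802
```

Emit:
arm_command(targets="0.51 -0.29 0 0 0 0.02; 0.51 -0.29 0.4 0 0 0; 0 0 0.8 0 0 0; 0 0 0.8 0 0 0; 0 0 0.8 0 0 0")

```text
time: 2.52
eef_pos: [0.5594, -0.2154, 0.1971]
eef_rot: [-3.141, 0.001, 0.15]
ft_force: [0.5, -0.6, 0.2]
gripper_width: 0.993
gripper_force: 0.0
```

Emit:
arm_command(targets="0 0 0.5 0 0 0; 0 0 0.5 0 0 0; 0 0 0 0 0 0; 0 0 0 0 0 0", jaw=0.75)

```text
time: 3.02
eef_pos: [0.56, -0.2158, 0.1596]
eef_rot: [3.141, -0.0, 0.151]
ft_force: [0.1, -0.4, -0.1]
gripper_width: 0.754
gripper_force: 0.0
```

Run:
```python
from h import *
go([.5589,-.2160,.159],.1498); s=env.observe(); print(s["ft_force"],s["gripper_width"])
i,P,M,f,d=cam("wrist"); save("w2.png",i,1.5); np.savez("w2.npz",i=i,P=P,M=M,f=f)
```

```text
pose [ 0.56   -0.2158  0.1596] [ 3.1412e+00 -4.0000e-04  1.5050e-01] wz(5deg) 0.008301910792249748 units tx,ty,tz -0.028 0.001 0.016
[ 0.10839379 -0.42399736 -0.10063492] 0.7542861657423318
```

View pics/w2.png

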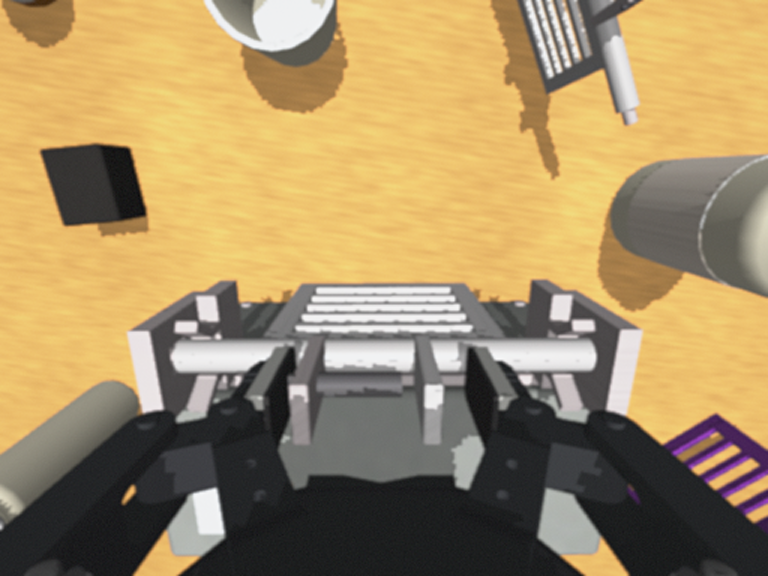

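The fingers straddle the plates as planned: left pad beside the thumb piece at (305,390), right pad beside the tab at (430,390). I'll squeeze by stages.

Emit:
arm_command(targets="0 0 0 0 0 0; 0 0 0 0 0 0; 0 0 0 0 0 0", jaw=0.55)

```text
time: 3.45
eef_pos: [0.5601, -0.2146, 0.1603]
eef_rot: [-3.141, -0.001, 0.151]
ft_force: [-0.6, 4.6, 4.3]
gripper_width: 0.546
gripper_force: 2.6
```

Emit:
arm_command(targets="0 0 0 0 0 0; 0 0 -0.02 0 0 0; 0 0 0 0 0 0", jaw=0.48)

```text
time: 3.82
eef_pos: [0.5602, -0.2155, 0.1607]
eef_rot: [3.141, -0.001, 0.151]
ft_force: [0.6, 2.1, 3.9]
gripper_width: 0.479
gripper_force: 6.0
```

Emit:
arm_command(targets="0 0 -0.02 0 0 0; 0 0 -0.02 0 0 0; 0 0 0 0 0 0", jaw=0.45)

```text
time: 4.2
eef_pos: [0.5595, -0.2158, 0.1612]
eef_rot: [-3.141, 0.001, 0.151]
ft_force: [-1.0, -0.4, -1.1]
gripper_width: 0.451
gripper_force: 8.9
```

Emit:
arm_command(targets="0 0 -0.015 0 0 0; 0 0 0 0 0 0; 0 0 0 0 0 0", jaw=0.43)

```text
time: 4.58
eef_pos: [0.5597, -0.2155, 0.1621]
eef_rot: [-3.141, 0.0, 0.151]
ft_force: [-0.7, 0.1, -2.8]
gripper_width: 0.431
gripper_force: 9.4
```

Emit:
arm_command(targets="0 0 0 0 0 0; 0 0 0 0 0 0", jaw=0.41)

```text
time: 4.82
eef_pos: [0.5598, -0.2157, 0.1623]
eef_rot: [3.141, 0.0, 0.151]
ft_force: [-0.6, -0.5, -2.7]
gripper_width: 0.413
gripper_force: 21.8
```

Emit:
arm_command(targets="0 0 0 0 0 0; 0 0 0 0 0 0; 0 0 0 0 0 0", jaw=0.3)

```text
time: 5.2
eef_pos: [0.5599, -0.2157, 0.1625]
eef_rot: [3.141, -0.0, 0.151]
ft_force: [-0.5, -1.1, -0.8]
gripper_width: 0.398
gripper_force: 60.3
```

Emit:
arm_command(targets="0 0 -0.05 0 0 0; 0 0 -0.1 0 0 0; 0 0 -0.2 0 0 0; 0 0 0 0 0 0")

```text
time: 5.7
eef_pos: [0.5603, -0.2156, 0.1774]
eef_rot: [3.141, -0.002, 0.151]
ft_force: [-0.1, 0.0, -1.7]
gripper_width: 0.402
gripper_force: 62.0
```

Emit:
arm_command(targets="0 0 -0.6 0 0 0; 0 0 -0.8 0 0 0; 0 0 -0.8 0 0 0; 0 0 -0.8 0 0 0; 0 0 -0.57 0 0 0")

```text
time: 6.32
eef_pos: [0.5599, -0.2152, 0.3209]
eef_rot: [3.141, -0.001, 0.151]
ft_force: [0.6, 0.2, -2.9]
gripper_width: 0.405
gripper_force: 64.6
```

Emit:
arm_command(targets="0.05 -0.5 0 0 0 0; 0.05 -0.8 0 0 0 0; 0.06 -0.9 0 0 0 0; 0.06 -0.9 0 0 0 0; 0.06 -0.9 0 0 0 0")

```text
time: 6.95
eef_pos: [0.5458, -0.0531, 0.3178]
eef_rot: [-3.14, 0.002, 0.151]
ft_force: [0.2, 0.5, -1.9]
gripper_width: 0.407
gripper_force: 64.6
```

Emit:
arm_command(targets="0.06 -0.9 0 0 0 0; 0.06 -0.9 0 0 0 0; 0.06 -0.9 0 0 0 0; 0.06 -0.9 0 0 0 0; 0.06 -0.9 0 0 0 0")

```text
time: 7.58
eef_pos: [0.5302, 0.1263, 0.3178]
eef_rot: [-3.141, 0.002, 0.152]
ft_force: [0.1, -0.3, -2.0]
gripper_width: 0.403
gripper_force: 64.6
```

Emit:
arm_command(targets="0.05 -0.9 0 0 0 0.1; 0.05 -0.8 0 0 0 0.1; 0.05 -0.8 0 0 0 0; 0.05 -0.5 0 0 0 0; 0 0 0 0 0 0")

```text
time: 8.2
eef_pos: [0.5219, 0.2453, 0.3182]
eef_rot: [3.141, 0.002, 0.136]
ft_force: [0.3, 0.1, -2.2]
gripper_width: 0.4
gripper_force: 64.7
```

Run:
```python
from h import *
s=env.observe(); print(s["eef_pos"],s["eef_rot"],s["ft_force"],s["gripper_width"])
i,P,M,f,d=cam("wrist"); save("w3.png",i,1.5); np.savez("w3.npz",i=i,P=P,M=M,f=f)
x,y,z=P[...,0],P[...,1],P[...,2]
for lo,hi in((.155,.172),(.13,.147)):
  m=(z>lo)&(z<hi)&(x>.4)&(x<.62)&(y>.1)&(y<.37)
  k,l,st,cc=cv2.connectedComponentsWithStats(m.astype(np.uint8))
  for j in range(1,k):
    if st[j,4]>25:print(lo,st[j],np.percentile(P[l==j],[3,50,97],axis=0).round(4).tolist())
```

```text
[0.52192835 0.24530977 0.31818741] [3.14142658e+00 1.57052770e-03 1.35685373e-01] [ 0.34640196  0.10703073 -2.24563058] 0.39982399930352214
0.155 [180 124   9   8  59] [[0.5647, 0.3268, 0.1551], [0.5693, 0.3309, 0.1605], [0.5728, 0.3348, 0.1627]]
0.155 [315 124   9   7  55] [[0.5863, 0.1787, 0.1556], [0.5897, 0.183, 0.1601], [0.593, 0.1868, 0.1621]]
0.155 [327 125  13  39 387] [[0.5538, 0.1597, 0.1561], [0.5739, 0.1661, 0.1656], [0.5932, 0.1711, 0.1671]]
0.155 [164 126  14  39 388] [[0.5288, 0.3375, 0.1562], [0.549, 0.3425, 0.1654], [0.568, 0.3491, 0.1668]]
0.155 [182 151   9   9  57] [[0.5341, 0.3224, 0.1557], [0.5381, 0.3268, 0.1605], [0.5416, 0.3306, 0.1622]]
0.155 [314 151   8   8  59] [[0.5555, 0.1745, 0.1555], [0.5593, 0.1786, 0.1594], [0.5628, 0.1823, 0.1623]]
0.13 [ 160  119  186  106 8095] [[0.4671, 0.1369, 0.1315], [0.5221, 0.2498, 0.1386], [0.5736, 0.3526, 0.1421]]
```

View pics/w3.png

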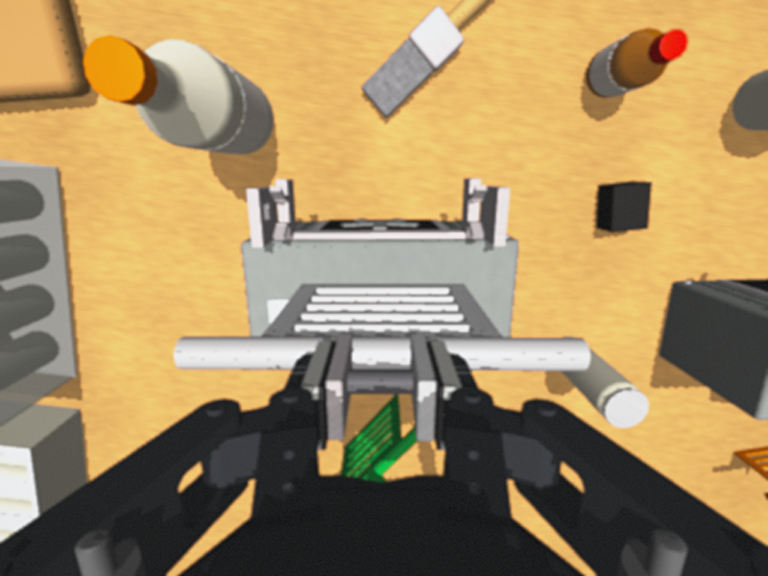

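The wrist view shows the door held with its barrel from (177,352) to (587,352). Ahead of it is box_b's empty cradle, with end plates at (257,215) and (500,215) and saddles at (285,210) and (475,210). I'll measure the barrel in the hand.

Run:
```python
from h import *
q=np.load("w3.npz");P=q["P"];s=env.observe();p=s["eef_pos"];y=s["eef_rot"][2]
X=np.array([np.cos(y),np.sin(y)]);U=np.array([-np.sin(y),np.cos(y)])
z=P[...,2];l=np.stack([(P[...,:2]-p[:2])@X,(P[...,:2]-p[:2])@U,z-p[2]],-1)
m=(np.abs(l[...,0])<.03)&(l[...,2]>-.03)&(l[...,2]<.002)&(np.abs(l[...,1])<.1); m[:222]=0;m[250:]=0
L=l[m]; print(len(L),np.percentile(L,[.5,5,50,95,99.5],axis=0).round(4))
for a,b in((-.09,-.04),(.04,.09)):
  B=L[(L[:,1]>a)&(L[:,1]<b)]; t=B[B[:,2]>np.percentile(B[:,2],90)]; print(np.median(B,0).round(4),np.median(t,0).round(4),B[:,0].min(),B[:,0].max())
m=(l[...,2]>.015)&(l[...,2]<.04)&(np.abs(l[...,1])<.03)&(np.abs(l[...,0])<.02)
print(np.percentile(l[m],[2,50,98],axis=0).round(4))
go([.5641,.2548,.32],.1398)
```

```text
5254 [[-0.0074 -0.0815 -0.0297]
 [-0.006  -0.0748 -0.0268]
 [ 0.0008  0.0023 -0.008 ]
 [ 0.0047  0.0802 -0.0054]
 [ 0.0088  0.0869  0.0007]]
[ 0.0004 -0.0604 -0.007 ] [-0.0023 -0.0638 -0.0053] -0.007927896633715232 0.005256356843194483
[ 0.0005  0.0631 -0.0085] [-0.0018  0.0576 -0.0067] -0.008963254832456998 0.0051101343954685265
[[-0.0113 -0.026   0.0152]
 [ 0.0062 -0.0088  0.0301]
 [ 0.0113  0.0281  0.0389]]
pose [0.5223 0.2442 0.3184] [3.1409e+00 1.2000e-03 1.3450e-01] wz(5deg) -0.06020687542209939 units tx,ty,tz 1.072 -0.116 -0.04
```

Run:
```python
from h import *
go([.5656,.2550,.200],.1398)
```

```text
pose [0.5223 0.2442 0.3184] [3.1409e+00 1.2000e-03 1.3450e-01] wz(5deg) -0.06020687542209939 units tx,ty,tz 1.11 -0.115 2.96
```

Emit:
arm_command(targets="0.37 -0.04 0 0 0 -0.06; 0.37 -0.04 0 0 0 0; 0.37 -0.04 0 0 0 0; 0 0 0.5 0 0 0; 0 0 0.8 0 0 0")

```text
time: 8.88
eef_pos: [0.567, 0.2535, 0.2672]
eef_rot: [3.141, -0.002, 0.137]
ft_force: [-0.2, -0.4, -2.7]
gripper_width: 0.402
gripper_force: 64.7
```

Emit:
arm_command(targets="0 0 0.8 0 0 0; 0 0 0.5 0 0 0; 0 0 0.3 0 0 0; 0 0 0 0 0 0; 0 0 0 0 0 0")

```text
time: 9.5
eef_pos: [0.5667, 0.2546, 0.2042]
eef_rot: [-3.141, -0.002, 0.138]
ft_force: [0.1, 0.3, -1.8]
gripper_width: 0.406
gripper_force: 64.7
```

Run:
```python
from h import *
go([.5656,.2550,.190],.1398);s=env.observe();print(s["ft_force"],s["ft_torque"])
i,P,M,f,d=cam("wrist"); save("w4.png",i,1.5)
go([.5656,.2550,.190],.1398)
```

```text
pose [0.5667 0.2546 0.2042] [-3.1415e+00 -1.8000e-03  1.3820e-01] wz(5deg) -0.018328716699717938 units tx,ty,tz -0.026 -0.014 0.354
[ 0.13997904  0.34183049 -1.75583996] [-0.04456271  0.04683214  0.02026897]
pose [0.5667 0.2547 0.2043] [-3.1414e+00 -2.1000e-03  1.3830e-01] wz(5deg) -0.017064729690840538 units tx,ty,tz -0.027 -0.011 0.357
```

View pics/w4.png

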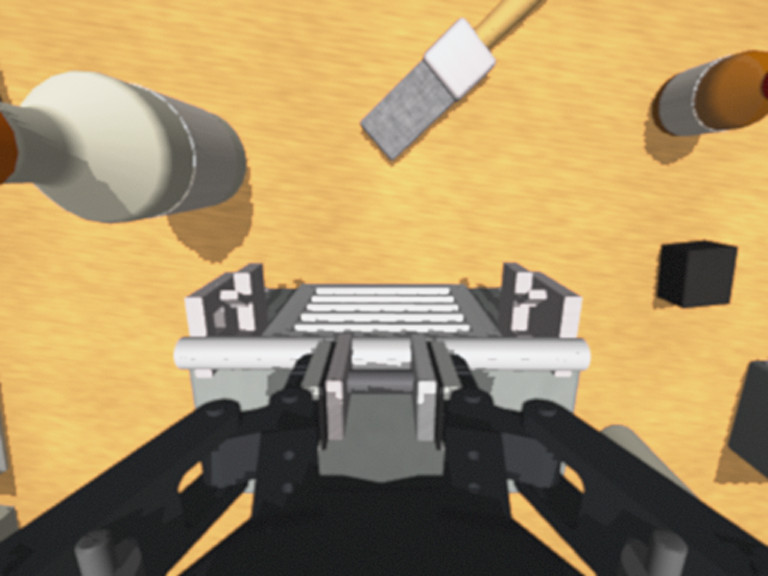

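The barrel (175–590, mid 382.5) is centred over the cradle (187–580, mid 383.5) to within half a millimetre. I'll lower it by feel.

Emit:
arm_command(targets="-0.026 -0.006 0.15 0 0 0; 0 0 0.15 0 0 0; 0 0 0.07 0 0 0; 0 0 0.05 0 0 0; 0 0 0 0 0 0")

```text
time: 10.18
eef_pos: [0.565, 0.2548, 0.1861]
eef_rot: [3.141, 0.0, 0.138]
ft_force: [-0.4, -0.7, -2.4]
gripper_width: 0.4
gripper_force: 64.7
```

Emit:
arm_command(targets="0 0 0.04 0 0 0; 0 0 0.03 0 0 0; 0 0 0 0 0 0")

```text
time: 10.55
eef_pos: [0.565, 0.2548, 0.1834]
eef_rot: [3.141, 0.0, 0.138]
ft_force: [-0.3, -0.0, -2.7]
gripper_width: 0.401
gripper_force: 64.7
```

Emit:
arm_command(targets="0 0 0.04 0 0 0; 0 0 0.04 0 0 0; 0 0 0.04 0 0 0; 0 0 0 0 0 0")

```text
time: 11.05
eef_pos: [0.565, 0.2548, 0.1785]
eef_rot: [3.141, 0.0, 0.139]
ft_force: [0.4, 0.7, -2.9]
gripper_width: 0.402
gripper_force: 64.6
```

Emit:
arm_command(targets="0 0 0.04 0 0 0; 0 0 0.04 0 0 0; 0 0 0.04 0 0 0; 0 0 0 0 0 0")

```text
time: 11.55
eef_pos: [0.565, 0.2547, 0.1736]
eef_rot: [3.141, 0.0, 0.139]
ft_force: [0.2, -0.4, -2.9]
gripper_width: 0.403
gripper_force: 64.5
```

Emit:
arm_command(targets="0 0 0.04 0 0 0; 0 0 0.04 0 0 0; 0 0 0.03 0 0 0; 0 0 0 0 0 0")

```text
time: 12.05
eef_pos: [0.565, 0.2548, 0.1693]
eef_rot: [3.141, 0.0, 0.138]
ft_force: [0.2, -0.9, -3.0]
gripper_width: 0.401
gripper_force: 64.4
```

Emit:
arm_command(targets="0 0 0.03 0 0 0; 0 0 0.03 0 0 0; 0 0 0 0 0 0")

```text
time: 12.42
eef_pos: [0.5651, 0.2548, 0.167]
eef_rot: [3.141, 0.0, 0.138]
ft_force: [0.0, -0.9, -3.0]
gripper_width: 0.401
gripper_force: 64.5
```

Emit:
arm_command(targets="0 0 0.03 0 0 0; 0 0 0.03 0 0 0; 0 0 0 0 0 0")

```text
time: 12.8
eef_pos: [0.565, 0.2548, 0.1645]
eef_rot: [3.141, 0.0, 0.138]
ft_force: [0.0, -0.8, -2.2]
gripper_width: 0.397
gripper_force: 64.6
```

Emit:
arm_command(targets="0 0 0.02 0 0 0; 0 0 0.02 0 0 0; 0 0 0 0 0 0")

```text
time: 13.18
eef_pos: [0.5651, 0.2548, 0.163]
eef_rot: [3.141, 0.0, 0.138]
ft_force: [1.5, -0.9, -2.8]
gripper_width: 0.401
gripper_force: 64.8
```

Emit:
arm_command(targets="0 0 0.02 0 0 0; 0 0 0 0 0 0")

```text
time: 13.42
eef_pos: [0.5652, 0.2548, 0.1625]
eef_rot: [3.142, -0.0, 0.138]
ft_force: [-0.7, -0.7, 0.1]
gripper_width: 0.4
gripper_force: 66.3
```

Emit:
arm_command(targets="0 0 0.015 0 0 0; 0 0 0 0 0 0")

```text
time: 13.68
eef_pos: [0.5653, 0.2548, 0.1623]
eef_rot: [-3.141, -0.001, 0.138]
ft_force: [-0.9, -2.2, 4.6]
gripper_width: 0.398
gripper_force: 68.7
```

It's seated: the weight came off at the same height as in the first cradle. I'll open gently.

Emit:
arm_command(targets="0 0 0 0 0 0; 0 0 0 0 0 0; 0 0 0 0 0 0", jaw=0.45)

```text
time: 14.05
eef_pos: [0.5649, 0.255, 0.1613]
eef_rot: [-3.142, 0.001, 0.139]
ft_force: [0.4, 0.6, -1.9]
gripper_width: 0.452
gripper_force: 8.6
```

Emit:
arm_command(targets="0 0 0 0 0 0; 0 0 0 0 0 0; 0 0 0 0 0 0; 0 0 0 0 0 0", jaw=0.6)

```text
time: 14.55
eef_pos: [0.5648, 0.2554, 0.1615]
eef_rot: [-3.141, 0.0, 0.139]
ft_force: [-1.1, 5.5, -4.1]
gripper_width: 0.597
gripper_force: 2.7
```

Emit:
arm_command(targets="0 0 0 0 0 0; 0 0 0 0 0 0; 0 0 0 0 0 0; 0 0 0 0 0 0", jaw=0.85)

```text
time: 15.05
eef_pos: [0.5652, 0.2546, 0.1618]
eef_rot: [3.141, -0.0, 0.138]
ft_force: [0.1, -0.0, -0.1]
gripper_width: 0.85
gripper_force: 0.0
```

Run:
```python
from h import *
s=env.observe();print(s["ft_force"],s["eef_pos"])
i,P,M,f,d=cam("wrist"); save("w5.png",i,1.5)
```

```text
[ 0.07954627 -0.02623362 -0.10663673] [0.56517196 0.25460644 0.16179184]
```

View pics/w5.png

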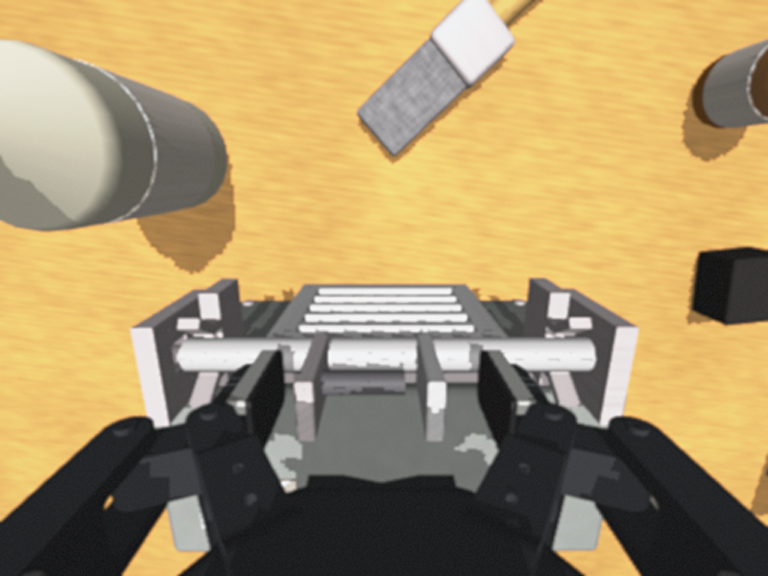

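The barrel lies between the plates and the thumb piece and tab have parted, (296–317) and (425–445), nearly the same spacing as at the start. I'll back off and measure it.

Emit:
arm_command(targets="0 0 -0.3 0 0 0; 0 0 -0.8 0 0 0; 0 0 -0.9 0 0 0; 0 0 -0.9 0 0 0; -0.6 0 -0.8 0 0 0", jaw=1)

```text
time: 15.72
eef_pos: [0.5419, 0.2514, 0.3115]
eef_rot: [-3.142, -0.002, 0.138]
ft_force: [0.2, -0.4, 0.4]
gripper_width: 1.001
gripper_force: 0.0
```

Emit:
arm_command(targets="-0.4 0 0 0 0 0; 0 0 0 0 0 0; 0 0 0 0 0 0")

```text
time: 16.1
eef_pos: [0.5258, 0.2493, 0.3097]
eef_rot: [3.141, -0.0, 0.138]
ft_force: [-0.1, -0.2, 0.4]
gripper_width: 1.003
gripper_force: 0.0
```

Run:
```python
from h import *
i,P,M,f,d=cam("wrist"); save("w6.png",i,1.5)
x,y,z=P[...,0],P[...,1],P[...,2];t=.1398;X=np.array([np.cos(t),np.sin(t)]);U=np.array([-X[1],X[0]]);c=np.array([.5641,.2548])
l=np.stack([(P[...,:2]-c)@X,(P[...,:2]-c)@U,z],-1)
for lo,hi in((.180,.205),(.159,.172)):
  m=(z>lo)&(z<hi)&(abs(l[...,0])<.04)&(abs(l[...,1])<.11)
  k,lb,st,cc=cv2.connectedComponentsWithStats(m.astype(np.uint8))
  for j in range(1,k):
    if st[j,4]>25:print(lo,st[j],np.percentile(l[lb==j],[3,50,97],axis=0).round(4).tolist())
m=(z>.145)&(z<.1587)&(abs(l[...,0])<.012)&(abs(l[...,1])<.086);B=l[m];print(np.percentile(B,[1,50,99],axis=0).round(4), [B[(B[:,1]*sg>.04)].max(0)[2].round(4) for sg in(1,-1)])
```

```text
0.18 [225 139   8  24 177] [[-0.0109, 0.0226, 0.1844], [0.0003, 0.0254, 0.1923], [0.01, 0.0295, 0.1935]]
0.18 [268 139   7  24 158] [[-0.0115, -0.0187, 0.1814], [-0.0008, -0.0158, 0.1925], [0.0098, -0.0134, 0.1938]]
0.159 [181 129   9   5  40] [[0.0144, 0.0711, 0.1593], [0.0166, 0.0749, 0.1609], [0.0186, 0.0789, 0.1632]]
0.159 [321 128   8   6  39] [[0.0141, -0.0785, 0.1592], [0.0163, -0.0745, 0.161], [0.0192, -0.071, 0.1627]]
0.159 [166 130  12  40 367] [[-0.0228, 0.0862, 0.1602], [-0.0021, 0.0894, 0.1656], [0.0169, 0.094, 0.167]]
0.159 [333 130  12  40 369] [[-0.023, -0.0943, 0.1601], [-0.0023, -0.0896, 0.1658], [0.0165, -0.0863, 0.1671]]
0.159 [319 159   8   6  41] [[-0.0194, -0.0787, 0.1597], [-0.0169, -0.0746, 0.161], [-0.014, -0.0711, 0.1628]]
0.159 [184 160   8   5  34] [[-0.0193, 0.0709, 0.1592], [-0.0167, 0.075, 0.161], [-0.0148, 0.0782, 0.163]]
[[-0.0113 -0.0848  0.1476]
 [-0.     -0.0134  0.1544]
 [ 0.0111  0.0829  0.1573]] [np.float64(0.1571), np.float64(0.1573)]
```

View pics/w6.png

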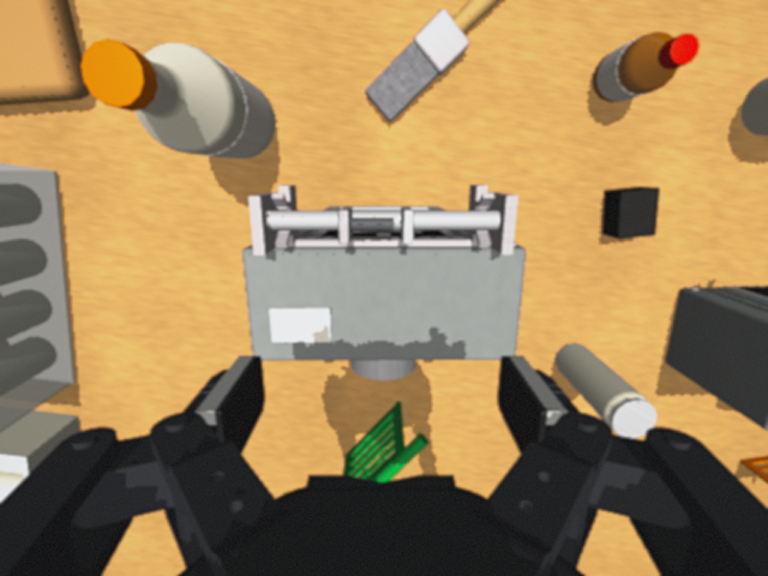

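The barrel lies level at seat height (top at 157 mm). Thumb piece and tab are 42.1 mm apart, the same as with the pin home at the start, and nothing around the box has shifted. Handing in.

```bash
python3 -c "
from h import *
print(env.hand_in())"
```

```text
the job is handed in; nothing more can be done
None
```

The door now hangs fully down in both saddles of box_b's cradle with its pin sprung home, no bystander was seen to move, and the job was handed in at about 16 s of the 64 s allowed; the hand-in returned no verdict.

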